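Size a wheelchair castor wheel in a stepped width gauge

TASK

Size the castor wheel that stands by itself at one end of the wheel rack: starting at the gauge's narrowest slot and missing none, rest the wheel squarely on each slot for a moment, lightly and without forcing it, until you come to the one it goes into. Leave it standing fully down in that slot and let go. Leave the other two wheels and everything else on the bench where they are.

Things in the scene. Friction and masses are not known exactly. Their poses are not given: they have to be found in the camera images.
- wheel_a: grey-tyred castor wheel, one of three on the rack, alike but for tread width (21 to 39 mm; not told, found by trying): 100 mm diameter, flat sides, tread shoulders rounded 3 to 4 mm, 0.2 to 0.35 kg. Upright on its tread; origin at its centre, 50 mm above its lowest point; y axis along the axle, across the tread; z up at the start. Taken from above by its two flat sides
- wheel_b: grey-tyred castor wheel, one of three on the rack, alike but for tread width (21 to 39 mm; not told, found by trying): 100 mm diameter, flat sides, tread shoulders rounded 3 to 4 mm, 0.2 to 0.35 kg. Upright on its tread; origin at its centre, 50 mm above its lowest point; y axis along the axle, across the tread; z up at the start. Taken from above by its two flat sides
- wheel_c: grey-tyred castor wheel, one of three on the rack, alike but for tread width (21 to 39 mm; not told, found by trying): 100 mm diameter, flat sides, tread shoulders rounded 3 to 4 mm, 0.2 to 0.35 kg. Upright on its tread; origin at its centre, 50 mm above its lowest point; y axis along the axle, across the tread; z up at the start. Taken from above by its two flat sides
- gauge: stepped width gauge, fixed: aluminium base 110 x 206 x 6 mm, origin at the centre of its underside; five upright fins, 14 mm thick, 70 mm long in the gauge's x, tops 42 mm above the table, leave four open-ended slots in a row along its y: narrowest at the +y end, widest at -y. A wheel goes in upright, tread down, axle along the gauge's y
- slot1 (a point): centre of the mouth of the gauge's slot 1 (18 mm wide), at the height of the fin tops, 72 mm along the gauge's y from its origin; axes as the gauge's; every wheel is too wide for this slot. A wheel too wide for a slot (by 4 mm or more) stays up on the fin tops, its centre about 90 mm above the table
- slot2 (a point): centre of the mouth of the gauge's slot 2 (26 mm wide), at the height of the fin tops, 36 mm along the gauge's y from its origin; axes as the gauge's; a wheel that enters a slot comes to rest on two cross rods with its centre 60 mm above the table
- slot3 (a point): centre of the mouth of the gauge's slot 3 (34 mm wide), at the height of the fin tops, -8 mm along the gauge's y from its origin; axes as the gauge's; in the narrowest slot that admits it a wheel has 4 mm of play (2 mm either side)
- slot4 (a point): centre of the mouth of the gauge's slot 4 (42 mm wide), at the height of the fin tops, -60 mm along the gauge's y from its origin; axes as the gauge's; every wheel enters this widest slot
- rack: wheel rack, fixed: two steel rails, 10 mm round, 60 mm apart, 270 mm long along the rack's y, on end frames 28 mm high; origin at the centre of its foot. Wheels stand in a row between the rails, axles along the rack's y, centres 66 mm above the table: two towards the -y end, about 60 mm apart; the one to be sized alone towards the +y end, 85 mm or more from them
- lone_bay (a point): point on the rack, 70 mm along its y from its origin and 66 mm above the table: the centre of the lone wheel lies within 20 mm of it at the start
- spray: white trigger spray bottle, standing, 72 mm across, 188 mm tall; origin at the centre of its foot; a bystander, loose
- fork: bare steel castor fork lying flat, about 146 mm long (61 mm to the -x side of its origin and 85 mm to the +x side), 66 mm wide, 30 mm high; origin under the crown; a bystander, loose
- mug: white mug, 76 mm across, 85 mm tall, handle on its own +y side; origin at the centre of its foot; a bystander, loose
- tin: plain steel grease tin, 68 mm across, 75 mm tall; origin at the centre of its foot; a bystander, loose
- spanner: steel spanner lying flat, 170 mm long along its own x axis; a bystander, loose
- driver: black-handled screwdriver lying flat, 200 mm long along its own x axis; a bystander, loose
- tray: small open steel parts tray, 110 x 160 x 35 mm; origin at the centre of its foot; a bystander, loose

How it is judged:
By the outcome, as a careful person would: the job done as asked, in the order asked, and still so for the second after the job is handed in, with the robot touching nothing.
It also fails if it takes over 72 s, if anything falls off the work surface, if the arm or the gripper's body presses on something with over 40 N, if the wrist force passes 120 N, or if a joint passes its speed limit or range.

ROBOT

A 6-joint arm with a two-finger parallel gripper is mounted at the origin on the work surface. World frame = base frame: x ahead of the robot, y to its left, z up, the work surface at z = 0. Lengths are in m, angles in degrees, forces in N, time in s.
With the tool pointing down it reaches from about 0.275 to 0.85 m from the base axis. Payload 19 kg.
Tool frame: the origin (TCP) lies at the very end of the fingers, on their centre line; the grasp point (between the pads) lies 19 mm behind it (arm.grip_depth is the distance from the TCP to the grasp point, in m); z points along the fingers, y is the line along which they close (so a half turn about z gives the same grasp; the last joint's range is limited). The gripper opens to 85 mm and grips with 20 to 120 N. Pads are 22 mm wide; open, the fingers measure 114 mm over their backs; the gripper's body (76 mm by 85 mm) begins 54 mm behind the grasp point. The pads swing forward as they close: fully open they stand 13 mm farther back than shut.
Start: joints at [64.114, 8.623, 82.357, -0, 89.026, -7.678], TCP at [0.18, 0.546, 0.231] pointing down, gripper open.
Joint ranges: [-160.23, 160.23], [-39.13, 120.54], [6.94, 153.29], [-79.49, 259.48], [9.18, 160.14], [-161.06, 161.06]. Speed limits (degrees/s): [108.29, 108.29, 127.2, 172.46, 172.46, 172.46].

INTERFACE

Orientations are given as [roll, pitch, yaw] about the fixed x, y, z axes, in that order (R = Rz(yaw) Ry(pitch) Rx(roll)).
In Python, from cell import arm gives the robot as it stands.
- The arm moves only by the shell command python3 -m inch 'ROWS' [OPENING] [FORCE]. ROWS is JSON, a list of rows, each an object with "travel": the shift along the world's x, y, z in m, a list of three; "turn": the turn, a rotation vector about the world's x, y, z in rad, a list of three. In form: [{"travel": [tx, ty, tz], "turn": [ax, ay, az]}, ...]. A call has 1 to 12 rows; each row shifts and turns the commanded pose from where the row before left it; what a row does not reach is not made up. A row lasts 1/8 s, in which the tool goes at most 62.5 mm and 10.7 degrees, less where a joint would pass 70% of its speed; a pose out of reach is approached as far as the arm can. A call with a gripper value outside its range is refused whole. OPENING is the finger opening in m, from 0 to 0.0854, set as the call begins (- or left out, the last holds). The fingers move at their own pace and stop on an object; FORCE is the grip in N (left out, the last holds). Time passes only in rows, so rows that do not move let the fingers close. It gives the time, the measured TCP pose, the force, the opening and the grip force at its end, in the units of the state.
- arm.observe(): the state, without advancing time (a new reading comes with each control period).
- arm.capture(name): name is "scene" or "top"; returns a dict with "frame" (480x640x3 uint8, blue, green, red), "z_map" (480x640 float32, m along the optical axis (not along the pixel's ray), 0 where there is no reading), "fx", "fy", "cx", "cy" (pixels), "pose" (4x4, takes a point from camera to world coordinates). Camera axes: x right, y down, z forward; pixel columns grow to the right and rows downward; lengths in m; the calibration is good to about 2 mm. A picture is of the moment at which its call begins.
- arm.finish_job(): hands the job in; it is judged then, once.
The state is a dict: "t": time; "joint_pos": joint angles; "joint_velocities": joint speeds; "joint_torque": joint torques, N m; "position": TCP position; "ee_rot": TCP orientation; "ft_force": force on the tool from outside, world axes, zero at the start; "ft_torque": the same for the moment, N m; "finger_gap": finger opening in m; "gripper_force": force on a finger pad.
Only numpy, scipy, OpenCV 4.12 (cv2) and the standard library are available. Lean on these libraries where they do the work, as an engineer would, in place of code of your own. Each camera call takes 0.05 s, during which the arm holds its last target. There are 200 camera calls.

## Working session

There is one attempt and no reset: what is moved stays moved. The work goes in short steps, Python scripts to look and compute and a shell command to move; the robot and the scene stay as the last step left them, time stands still between calls to the robot, and variables do not carry over. Pictures are saved under pics/ and viewed, at most 10 in all, crops included, and the job is handed in when it is done.

```bash
mkdir -p pics; ls
cat > h.py <<'E'
import numpy as np, cv2
from cell import arm
def cloud(c):
    z=c["z_map"]; v,u=np.mgrid[:480,:640]
    P=np.stack([(u-c["cx"])/c["fx"]*z,(v-c["cy"])/c["fy"]*z,z],-1)
    T=np.array(c["pose"]); W=P@T[:3,:3].T+T[:3,3]; W[z==0]=np.nan
    return W
E
python3 - <<'E'
from h import *
for n in("top","scene"):
    c=arm.capture(n); cv2.imwrite(f"pics/{n}0.png",c["frame"]); np.savez(f"{n}0.npz",**c)
    print(n,np.round(c["pose"],3).tolist(),c["fx"])
print(arm.observe(),arm.grip_depth)
E
```

```text
pics
top [[-0.004, -0.987, 0.16, 0.329], [-1.0, 0.004, -0.001, 0.006], [-0.0, -0.16, -0.987, 1.187], [0.0, 0.0, 0.0, 1.0]] 468.09159052232616
scene [[-0.502, 0.509, -0.699, 1.567], [0.865, 0.28, -0.417, 0.622], [-0.017, -0.814, -0.58, 0.929], [0.0, 0.0, 0.0, 1.0]] 590.2256413395404
{'t': 0.1, 'joint_pos': array([ 6.41132473e+01,  8.64704299e+00,  8.23867490e+01, -1.67970183e-03,
        8.90265357e+01, -7.67566186e+00]), 'joint_velocities': array([-0.04165447, -0.06731839, -0.17635986,  0.04545733, -0.0605726 ,
       -0.05601096]), 'joint_torque': array([ 3.76806885e-03, -7.14373541e+01, -5.71797144e+01, -2.55613777e-04,
        6.98674325e-03,  4.40828114e-05]), 'position': array([0.17961416, 0.5460041 , 0.23076867]), 'ee_rot': array([-1.79939989e+02, -6.39330127e-03,  1.61788935e+02]), 'ft_force': array([0.03201708, 0.82052556, 0.2171974 ]), 'ft_torque': array([-0.05096813,  0.01338873,  0.02068082]), 'gripper_force': 0.0, 'finger_gap': 0.08555511154990127} 0.0187
```

View pics/top0.png

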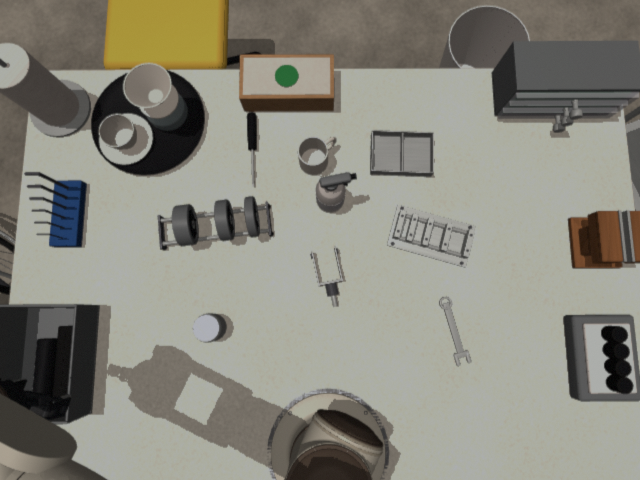

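View pics/scene0.png

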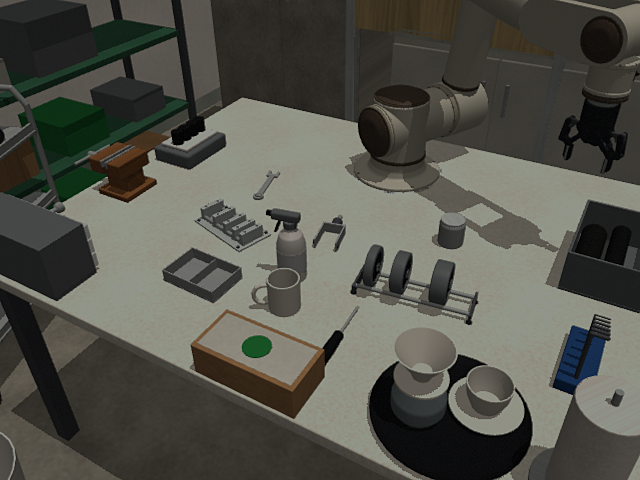

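The top view shows the rack at about (160–272, 205–248), with the lone wheel at (184, 225) and its two neighbours at (224, 218) and (252, 216). The gauge is at (431, 236), narrow slots to the left (+y). The spray bottle (333, 193) and the fork (328, 272) stand between rack and gauge.

```bash
cat > m.py <<'E'
from h import *
def load(n):
    c=dict(np.load(n)); return c,cloud(c)
def rect(P):
    (cx,cy),(w,h),a=cv2.minAreaRect((P*1000).astype(np.float32)); return np.round([cx,cy,w,h,a],1)
E
python3 - <<'E'
from m import *
for n in("top0.npz","scene0.npz"):
    c,W=load(n); x,y,z=W[...,0],W[...,1],W[...,2]
    print(n,"table z",np.nanmedian(z[(abs(x-.45)<.3)&(abs(y)<.4)]))
    roi=(x>.35)&(x<.65)&(y>.1)&(y<.42)
    m=(roi&(z>.075)&(z<.125)).astype(np.uint8)
    k,l,s,ce=cv2.connectedComponentsWithStats(m)
    for i in range(1,k):
        if s[i,4]>40:
            P=W[l==i]; print("wheel",s[i],rect(P[:,:2]),"zmax",P[:,2].max().round(4), "top pts",P[P[:,2]>.108].mean(0).round(4))
    roi=(x>.3)&(x<.65)&(y<-.08)&(y>-.42)
    m=(roi&(z>.036)&(z<.048)).astype(np.uint8)
    k,l,s,ce=cv2.connectedComponentsWithStats(m)
    for i in range(1,k):
        if s[i,4]>20:
            P=W[l==i]; print("fin",s[i],rect(P[:,:2]),P.mean(0).round(4))
E
python3 - <<'E'
from m import *
c,W=load("top0.npz")
a=cv2.resize(c["frame"][190:280,370:490],None,fx=5,fy=5,interpolation=cv2.INTER_CUBIC)
b=cv2.resize(c["frame"][190:260,150:290],None,fx=4,fy=4)
b=cv2.copyMakeBorder(b,0,0,0,600-b.shape[1],0)
cv2.imwrite("pics/crop.png",cv2.resize(np.vstack([a,b]),None,fx=.8,fy=.8))
E
```

```text
top0.npz table z 0.0022297468724641334
wheel [244 196  14  41 407] [558.6 182.4  97.3  22.8   7.3] zmax 0.1226 top pts [0.558  0.1822 0.1141]
wheel [214 200  19  41 569] [549.9 248.4  96.9  30.8   6.5] zmax 0.1225 top pts [0.5498 0.2481 0.1144]
wheel [172 204  22  42 743] [538.4 343.2  97.   39.6   6.5] zmax 0.1224 top pts [0.5379 0.3424 0.1146]
fin [394 210  12  28 162] [ 545.3 -181.3   14.1   70.    73.7] [ 0.5455 -0.1811  0.0432]
fin [406 213  13  29 164] [ 536.4 -212.2   14.5   69.7   74. ] [ 0.536  -0.2116  0.0431]
fin [422 218  12  28 167] [ 525.3 -250.4   14.5   69.6   73.4] [ 0.5247 -0.2498  0.0432]
fin [441 223  12  28 176] [ 512.1 -296.    15.1   70.6   73.6] [ 0.5118 -0.296   0.0433]
fin [462 229  13  29 180] [ 496.2 -350.2   15.    69.9   74.3] [ 0.4963 -0.3496  0.0429]
scene0.npz table z -0.0014246012130485486
wheel [363 244  21  31 376] [565.  185.2  95.9  24.    6. ] zmax 0.1166 top pts [0.5662 0.1859 0.112 ]
wheel [390 250  23  33 484] [557.6 251.   93.6  31.3   6.5] zmax 0.1176 top pts [0.5572 0.2517 0.1122]
wheel [429 259  26  35 602] [546.5 345.7  94.5  38.8   6.7] zmax 0.1211 top pts [0.5466 0.3465 0.1124]
fin [201 198  23  13  84] [ 497.8 -349.7   25.    71.3   70.6] [ 0.4995 -0.3479  0.0394]
fin [212 206  24  12  90] [ 514.6 -292.3   25.    72.7   71.6] [ 0.5146 -0.2942  0.0394]
fin [223 212  23  13  97] [ 526.2 -247.9   24.3   72.4   80.9] [ 0.528  -0.2478  0.0397]
fin [232 218  23  14 101] [ 538.1 -208.6   20.1   72.1   72.8] [ 0.5404 -0.2095  0.0396]
fin [239 223  24  13  99] [ 547.2 -180.5   21.6   71.2   75.1] [ 0.5472 -0.1786  0.0394]
```

View pics/crop.png

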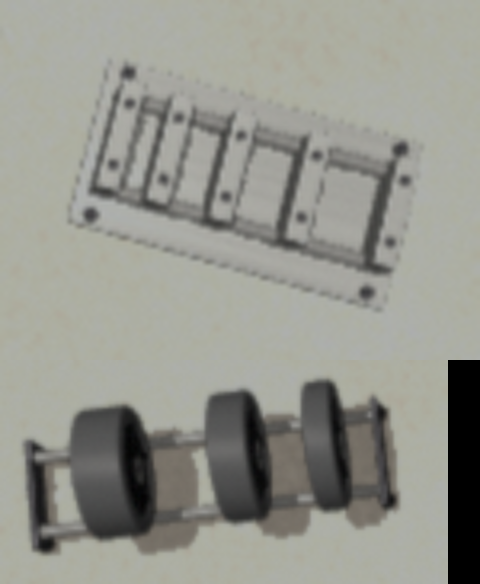

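The crop shows the gauge's slots widening to the right (-y). The lone wheel sits at the left end of the rack and appears to be the widest (about 39 mm). Estimates averaged over both views:
- **Wheel:** (0.542, 0.344), yaw about 6.8°.
- **Gauge:** origin (0.522, -0.264), yaw about -16.2°. The fin spacing checks at 176 mm.

Next I move above the wheel.

```bash
python3 -m inch '[{"travel":[0.03,-0.017,0],"turn":[0,0,0.036]},{"travel":[0.03,-0.017,0],"turn":[0,0,0.036]},{"travel":[0.03,-0.017,0],"turn":[0,0,0.036]},{"travel":[0.03,-0.017,0],"turn":[0,0,0.036]},{"travel":[0.03,-0.017,0],"turn":[0,0,0.036]},{"travel":[0.03,-0.017,0],"turn":[0,0,0.036]},{"travel":[0.03,-0.017,0],"turn":[0,0,0.036]},{"travel":[0.03,-0.017,0],"turn":[0,0,0.036]},{"travel":[0.03,-0.017,0],"turn":[0,0,0.036]},{"travel":[0.03,-0.017,0],"turn":[0,0,0.036]},{"travel":[0.03,-0.017,0],"turn":[0,0,0.036]},{"travel":[0.03,-0.017,0],"turn":[0,0,0.036]}]' 0.085 40; python3 -m inch '[{"travel":[0,0,0],"turn":[0,0,0]}]'
```

```text
t: 1.6
position: [0.5405, 0.3414, 0.2309]
ee_rot: [-180.0, -0.0, -173.4]
ft_force: [-0.1, 1.2, 0.6]
finger_gap: 0.0848
gripper_force: 0.0
t: 1.72
position: [0.5412, 0.3408, 0.2303]
ee_rot: [-180.0, -0.1, -173.6]
ft_force: [-0.4, 0.1, -0.3]
finger_gap: 0.085
gripper_force: 0.0
```

```bash
python3 -m inch '[{"travel":[0.001,0.003,-0.02],"turn":[0,0,0.004]},{"travel":[0,0,-0.02],"turn":[0,0,0]},{"travel":[0,0,-0.02],"turn":[0,0,0]},{"travel":[0,0,-0.02],"turn":[0,0,0]},{"travel":[0,0,-0.02],"turn":[0,0,0]},{"travel":[0,0,-0.02],"turn":[0,0,0]},{"travel":[0,0,-0.02],"turn":[0,0,0]},{"travel":[0,0,-0.015],"turn":[0,0,0]},{"travel":[0,0,-0.008],"turn":[0,0,0]},{"travel":[0,0,0],"turn":[0,0,0]},{"travel":[0,0,0],"turn":[0,0,0]}]'
```

```text
t: 3.1
position: [0.541, 0.3453, 0.069]
ee_rot: [180.0, 0.1, -173.2]
ft_force: [-0.1, 0.2, -0.1]
finger_gap: 0.0849
gripper_force: 0.0
```

```bash
python3 -m inch '[{"travel":[0,0,0],"turn":[0,0,0]},{"travel":[0,0,0],"turn":[0,0,0]},{"travel":[0,0,0],"turn":[0,0,0]},{"travel":[0,0,0],"turn":[0,0,0]},{"travel":[0,0,0],"turn":[0,0,0]},{"travel":[0,0,0],"turn":[0,0,0]},{"travel":[0,0,0],"turn":[0,0,0]},{"travel":[0,0,0],"turn":[0,0,0]}]' 0.015 40
```

```text
t: 4.1
position: [0.5408, 0.3452, 0.0684]
ee_rot: [-180.0, 0.0, -173.2]
ft_force: [-0.9, -0.4, 4.8]
finger_gap: 0.0372
gripper_force: 46.1
```

```bash
python3 -m inch '[{"travel":[0,0,0.01],"turn":[0,0,0]},{"travel":[0,0,0.02],"turn":[0,0,0]},{"travel":[0,0,0.03],"turn":[0,0,0]},{"travel":[0,0,0.03],"turn":[0,0,0]},{"travel":[0,0,0.03],"turn":[0,0,0]},{"travel":[0,0,0.03],"turn":[0,0,0]},{"travel":[0,0,0.03],"turn":[0,0,0]},{"travel":[0,0,0.02],"turn":[0,0,0]},{"travel":[0,0,0],"turn":[0,0,0]},{"travel":[0,0,0],"turn":[0,0,0]}]'
python3 -m inch '[{"travel":[0,-0.04,0],"turn":[0,0,-0.033]},{"travel":[0,-0.045,0],"turn":[0,0,-0.033]},{"travel":[0,-0.045,0],"turn":[0,0,-0.033]},{"travel":[0,-0.045,0],"turn":[0,0,-0.033]},{"travel":[0,-0.045,0],"turn":[0,0,-0.033]},{"travel":[0,-0.045,0],"turn":[0,0,-0.033]},{"travel":[0,-0.045,0],"turn":[0,0,-0.033]},{"travel":[0,-0.045,0],"turn":[0,0,-0.033]},{"travel":[0,-0.045,0],"turn":[0,0,-0.033]},{"travel":[0,-0.045,0],"turn":[0,0,-0.033]},{"travel":[0,-0.045,0],"turn":[0,0,-0.033]},{"travel":[0,-0.045,0],"turn":[0,0,-0.033]}]'
python3 -m inch '[{"travel":[0,0,0],"turn":[0,0,0]},{"travel":[0,0,0],"turn":[0,0,0]}]'
python3 - <<'E'
from h import *
for n in("top","scene"):
    c=arm.capture(n); np.savez(f"{n}1.npz",**c)
    if n=="scene": cv2.imwrite("pics/scene1.png",c["frame"])
E
```

```text
t: 5.35
position: [0.5404, 0.3451, 0.2677]
ee_rot: [-180.0, -0.0, -173.2]
ft_force: [-0.0, -0.4, -2.4]
finger_gap: 0.0378
gripper_force: 45.6
t: 6.85
position: [0.5402, -0.1911, 0.2673]
ee_rot: [180.0, -0.1, 164.0]
ft_force: [1.5, -0.1, -3.4]
finger_gap: 0.0373
gripper_force: 45.5
t: 7.1
position: [0.5404, -0.1896, 0.2674]
ee_rot: [180.0, -0.1, 164.1]
ft_force: [-0.5, -0.1, -2.3]
finger_gap: 0.0377
gripper_force: 45.6
```

View pics/scene1.png

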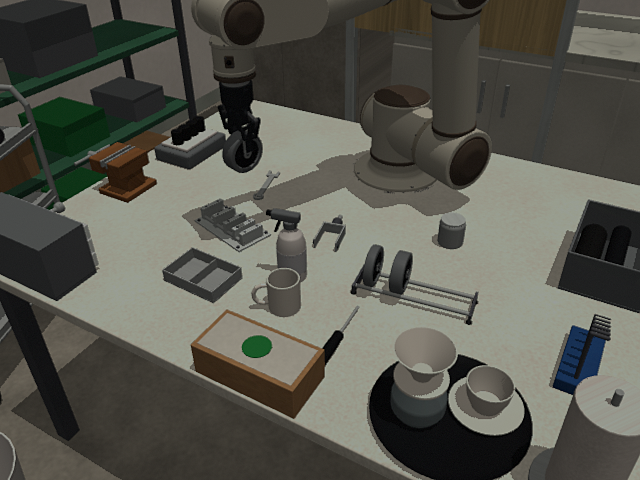

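The scene view shows the wheel hanging upright in the gripper at (243, 152), over the gauge, with the other two wheels still on the rack. Now slot 1.

```bash
python3 -m inch '[{"travel":[0.001,-0.002,-0.01],"turn":[0,0,-0.005]},{"travel":[0.001,-0.003,-0.02],"turn":[0,0,0]},{"travel":[0,0,-0.03],"turn":[0,0,0]},{"travel":[0,0,-0.03],"turn":[0,0,0]},{"travel":[0,0,-0.03],"turn":[0,0,0]},{"travel":[0,0,-0.025],"turn":[0,0,0]},{"travel":[0,0,-0.015],"turn":[0,0,0]},{"travel":[0,0,0],"turn":[0,0,0]},{"travel":[0,0,0],"turn":[0,0,0]}]'
python3 - <<'E'
from m import *
for n in("top","scene"):
    c=arm.capture(n);W=cloud(c);np.savez(f"{n}2.npz",**c)
    cv2.imwrite(f"pics/{n}2c.png",cv2.resize(c["frame"][170:270,370:490] if n=="top" else c["frame"][130:260,180:310],None,fx=4,fy=4))
    x,y,z=W[...,0],W[...,1],W[...,2]
    g=np.array([.279,.960]); s=(x-.522)*g[0]+(y+.264)*g[1]; r=(x-.522)*g[1]-(y+.264)*g[0]
    m=(abs(r)<.08)&(z>.06)&(z<.10)&(abs(s-.072)<.05)
    print(n,m.sum(),np.percentile(s[m],[2,10,50,90,98]).round(4),np.percentile(r[m],[2,98]).round(4))
E
```

```text
t: 8.32
position: [0.5431, -0.195, 0.1092]
ee_rot: [-180.0, 0.1, 163.8]
ft_force: [0.6, -0.3, -1.7]
finger_gap: 0.0373
gripper_force: 45.5
top 23 [0.088  0.0892 0.09   0.0911 0.0912] [-0.0318 -0.0017]
scene 359 [0.0657 0.0849 0.0898 0.0936 0.0952] [-0.0407  0.048 ]
```

View pics/scene2c.png

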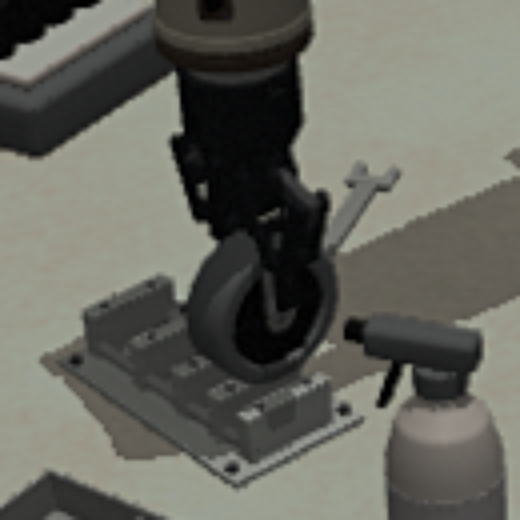

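The crop shows the wheel (260, 305) upright, just above slot 1, clear of the spray bottle (425, 340). I now lower it gently and watch the force.

```bash
python3 -m inch '[{"travel":[0,0,-0.006],"turn":[0,0,0]},{"travel":[0,0,-0.005],"turn":[0,0,0]},{"travel":[0,0,-0.002],"turn":[0,0,0]},{"travel":[0,0,0],"turn":[0,0,0]},{"travel":[0,0,0],"turn":[0,0,0]}]'; python3 -m inch '[{"travel":[0,0,-0.0015],"turn":[0,0,0]},{"travel":[0,0,0],"turn":[0,0,0]}]'; python3 -m inch '[{"travel":[0,0,-0.001],"turn":[0,0,0]},{"travel":[0,0,0],"turn":[0,0,0]}]'
```

```text
t: 9.05
position: [0.5427, -0.1949, 0.0954]
ee_rot: [-180.0, 0.0, 163.8]
ft_force: [-0.1, -1.0, -1.9]
finger_gap: 0.0376
gripper_force: 45.6
t: 9.3
position: [0.5429, -0.195, 0.0944]
ee_rot: [-180.0, 0.1, 163.8]
ft_force: [-2.6, 1.2, 5.0]
finger_gap: 0.0376
gripper_force: 46.2
t: 9.55
position: [0.5436, -0.195, 0.0941]
ee_rot: [180.0, 0.2, 163.8]
ft_force: [0.7, 1.9, 11.4]
finger_gap: 0.0377
gripper_force: 46.2
```

Contact at TCP z≈0.094, with the wheel up on the fins. I'll hold briefly, lift, then go to slot 2.

```bash
python3 -m inch '[{"travel":[0,0,0.0003],"turn":[0,0,0]},{"travel":[0,0,0],"turn":[0,0,0]},{"travel":[0,0,0],"turn":[0,0,0]},{"travel":[0,0,0],"turn":[0,0,0]},{"travel":[0,0,0],"turn":[0,0,0]}]'; python3 -m inch '[{"travel":[0,0,0.01],"turn":[0,0,0]},{"travel":[0,0,0.01],"turn":[0,0,0]},{"travel":[-0.005,-0.0175,0],"turn":[0,0,0]},{"travel":[-0.005,-0.0175,0],"turn":[0,0,0]},{"travel":[0,0,0],"turn":[0,0,0]},{"travel":[0,0,-0.01],"turn":[0,0,0]},{"travel":[0,0,-0.007],"turn":[0,0,0]},{"travel":[0,0,0],"turn":[0,0,0]},{"travel":[0,0,0],"turn":[0,0,0]}]'; python3 -m inch '[{"travel":[0,0,-0.0015],"turn":[0,0,0]},{"travel":[0,0,0],"turn":[0,0,0]}]'; python3 -m inch '[{"travel":[0,0,-0.001],"turn":[0,0,0]},{"travel":[0,0,0],"turn":[0,0,0]}]'
```

```text
t: 10.18
position: [0.5436, -0.1949, 0.0942]
ee_rot: [180.0, 0.1, 163.8]
ft_force: [2.7, 1.5, 7.2]
finger_gap: 0.0377
gripper_force: 45.7
t: 11.3
position: [0.5328, -0.2296, 0.096]
ee_rot: [-180.0, -0.0, 163.8]
ft_force: [0.1, -0.0, -2.1]
finger_gap: 0.0374
gripper_force: 45.0
t: 11.55
position: [0.5327, -0.2298, 0.0945]
ee_rot: [-180.0, -0.0, 163.8]
ft_force: [0.5, -1.1, -1.8]
finger_gap: 0.0375
gripper_force: 45.0
t: 11.8
position: [0.5328, -0.2299, 0.0942]
ee_rot: [-180.0, 0.0, 163.8]
ft_force: [-0.9, 0.9, 5.5]
finger_gap: 0.0377
gripper_force: 45.8
```

```bash
python3 -m inch '[{"travel":[0,0,-0.0003],"turn":[0,0,0]},{"travel":[0,0,0],"turn":[0,0,0]},{"travel":[0,0,0],"turn":[0,0,0]},{"travel":[0,0,0],"turn":[0,0,0]},{"travel":[0,0,0],"turn":[0,0,0]}]'; python3 -m inch '[{"travel":[0,0,0.01],"turn":[0,0,0]},{"travel":[0,0,0.01],"turn":[0,0,0]},{"travel":[-0.006,-0.021,0],"turn":[0,0,0]},{"travel":[-0.0065,-0.021,0],"turn":[0,0,0]},{"travel":[0,0,0],"turn":[0,0,0]},{"travel":[0,0,-0.01],"turn":[0,0,0]},{"travel":[0,0,-0.007],"turn":[0,0,0]},{"travel":[0,0,0],"turn":[0,0,0]},{"travel":[0,0,0],"turn":[0,0,0]}]'; python3 -m inch '[{"travel":[0,0,-0.0015],"turn":[0,0,0]},{"travel":[0,0,0],"turn":[0,0,0]}]'; python3 -m inch '[{"travel":[0,0,-0.001],"turn":[0,0,0]},{"travel":[0,0,0],"turn":[0,0,0]}]'
```

```text
t: 12.42
position: [0.5329, -0.2299, 0.0942]
ee_rot: [-180.0, 0.1, 163.8]
ft_force: [-2.1, 1.1, 8.1]
finger_gap: 0.0375
gripper_force: 46.2
t: 13.55
position: [0.5203, -0.2716, 0.0963]
ee_rot: [-180.0, -0.0, 163.8]
ft_force: [0.6, 0.0, -2.2]
finger_gap: 0.0376
gripper_force: 45.0
t: 13.8
position: [0.5202, -0.2718, 0.0948]
ee_rot: [-180.0, -0.0, 163.8]
ft_force: [-0.2, 0.6, -2.9]
finger_gap: 0.0375
gripper_force: 45.0
t: 14.05
position: [0.5203, -0.2719, 0.0941]
ee_rot: [-180.0, 0.0, 163.8]
ft_force: [-1.0, 1.3, 2.2]
finger_gap: 0.0377
gripper_force: 45.5
```

```bash
python3 -m inch '[{"travel":[0,0,-0.0007],"turn":[0,0,0]},{"travel":[0,0,0],"turn":[0,0,0]},{"travel":[0,0,0],"turn":[0,0,0]}]';python3 -c "
from h import *;print(arm.observe()['ft_torque'])"
```

```text
t: 14.42
position: [0.5204, -0.272, 0.0938]
ee_rot: [-180.0, 0.1, 163.8]
ft_force: [-1.5, 1.4, 8.0]
finger_gap: 0.0376
gripper_force: 46.2
[0.39989298 0.35469374 0.09528119]
```

Slot 3 also holds it up. I'll hold there briefly, then lift and go to slot 4.

```bash
python3 -m inch '[{"travel":[0,0,0],"turn":[0,0,0]},{"travel":[0,0,0],"turn":[0,0,0]},{"travel":[0,0,0],"turn":[0,0,0]}]'; python3 -m inch '[{"travel":[0,0,0.01],"turn":[0,0,0]},{"travel":[0,0,0.01],"turn":[0,0,0]},{"travel":[-0.0075,-0.025,0],"turn":[0,0,0]},{"travel":[-0.0075,-0.025,0],"turn":[0,0,0]},{"travel":[0,0,0],"turn":[0,0,0]},{"travel":[0,0,-0.01],"turn":[0,0,0]},{"travel":[0,0,-0.007],"turn":[0,0,0]},{"travel":[0,0,0],"turn":[0,0,0]},{"travel":[0,0,0],"turn":[0,0,0]}]'; python3 -m inch '[{"travel":[0,0,-0.0015],"turn":[0,0,0]},{"travel":[0,0,0],"turn":[0,0,0]}]'; python3 -m inch '[{"travel":[0,0,-0.0015],"turn":[0,0,0]},{"travel":[0,0,0],"turn":[0,0,0]},{"travel":[0,0,0],"turn":[0,0,0]}]'
```

```text
t: 14.8
position: [0.5204, -0.2719, 0.0938]
ee_rot: [-180.0, 0.1, 163.8]
ft_force: [-1.5, 0.7, 7.9]
finger_gap: 0.0378
gripper_force: 46.2
t: 15.92
position: [0.5054, -0.3216, 0.0962]
ee_rot: [-180.0, 0.0, 163.8]
ft_force: [-1.0, 0.1, -1.4]
finger_gap: 0.0373
gripper_force: 44.9
t: 16.18
position: [0.5052, -0.3218, 0.0946]
ee_rot: [-180.0, 0.0, 163.8]
ft_force: [0.2, -0.0, -1.7]
finger_gap: 0.0374
gripper_force: 44.9
t: 16.55
position: [0.5052, -0.3218, 0.0931]
ee_rot: [-180.0, -0.0, 163.8]
ft_force: [-0.3, 0.7, -1.8]
finger_gap: 0.0375
gripper_force: 44.9
```

No contact, so it is entering. I keep lowering in small steps.

```bash
python3 -m inch '[{"travel":[0,0,-0.002],"turn":[0,0,0]},{"travel":[0,0,-0.002],"turn":[0,0,0]},{"travel":[0,0,0],"turn":[0,0,0]}]'; python3 -m inch '[{"travel":[0,0,-0.003],"turn":[0,0,0]},{"travel":[0,0,-0.003],"turn":[0,0,0]},{"travel":[0,0,0],"turn":[0,0,0]}]'
```

```text
t: 16.92
position: [0.5051, -0.3218, 0.0888]
ee_rot: [-180.0, -0.0, 163.8]
ft_force: [-0.3, -0.5, -3.0]
finger_gap: 0.0375
gripper_force: 44.9
t: 17.3
position: [0.505, -0.3219, 0.0827]
ee_rot: [-180.0, -0.0, 163.8]
ft_force: [-0.8, -1.4, -4.0]
finger_gap: 0.0376
gripper_force: 44.9
```

```bash
python3 -m inch '[{"travel":[0,0,-0.005],"turn":[0,0,0]},{"travel":[0,0,-0.005],"turn":[0,0,0]},{"travel":[0,0,-0.005],"turn":[0,0,0]},{"travel":[0,0,-0.002],"turn":[0,0,0]},{"travel":[0,0,0],"turn":[0,0,0]},{"travel":[0,0,0],"turn":[0,0,0]}]'; python3 -m inch '[{"travel":[0,0,-0.0015],"turn":[0,0,0]},{"travel":[0,0,0],"turn":[0,0,0]}]';python3 -m inch '[{"travel":[0,0,-0.001],"turn":[0,0,0]},{"travel":[0,0,0],"turn":[0,0,0]}]'
```

```text
t: 18.05
position: [0.5051, -0.3219, 0.0659]
ee_rot: [-180.0, -0.0, 163.8]
ft_force: [-0.7, -4.6, -5.6]
finger_gap: 0.0375
gripper_force: 44.8
t: 18.3
position: [0.5052, -0.322, 0.0647]
ee_rot: [-180.0, 0.0, 163.8]
ft_force: [-0.6, -5.7, -2.9]
finger_gap: 0.0374
gripper_force: 45.1
t: 18.55
position: [0.5053, -0.322, 0.0637]
ee_rot: [-180.0, 0.0, 163.8]
ft_force: [-1.4, -6.0, -1.5]
finger_gap: 0.0374
gripper_force: 45.3
```

A side force of about 6 N towards -y shows the wheel rubbing the +y fin, so I shift 1.5 mm that way and finish lowering.

```bash
python3 -m inch '[{"travel":[-0.0004,-0.0015,0],"turn":[0,0,0]},{"travel":[0,0,0],"turn":[0,0,0]},{"travel":[0,0,0],"turn":[0,0,0]}]'; python3 -m inch '[{"travel":[0,0,-0.001],"turn":[0,0,0]},{"travel":[0,0,0],"turn":[0,0,0]}]';python3 -m inch '[{"travel":[0,0,-0.001],"turn":[0,0,0]},{"travel":[0,0,0],"turn":[0,0,0]}]'
```

```text
t: 18.92
position: [0.5048, -0.3231, 0.0634]
ee_rot: [180.0, -0.0, 163.8]
ft_force: [-0.5, -0.1, -1.6]
finger_gap: 0.0373
gripper_force: 45.0
t: 19.18
position: [0.505, -0.3234, 0.0628]
ee_rot: [-180.0, 0.0, 163.8]
ft_force: [1.3, 0.3, 0.9]
finger_gap: 0.0381
gripper_force: 45.3
t: 19.42
position: [0.5055, -0.3237, 0.0622]
ee_rot: [-180.0, 0.1, 163.8]
ft_force: [5.4, -1.1, 3.2]
finger_gap: 0.0375
gripper_force: 45.5
```

```bash
python3 -m inch '[{"travel":[0.001,0,0],"turn":[0,0,0]},{"travel":[0,0,0],"turn":[0,0,0]},{"travel":[0,0,0],"turn":[0,0,0]}]'; python3 -m inch '[{"travel":[0,0,0],"turn":[0,0,0]},{"travel":[0,0,0],"turn":[0,0,0]},{"travel":[0,0,0],"turn":[0,0,0]},{"travel":[0,0,0],"turn":[0,0,0]},{"travel":[0,0,0],"turn":[0,0,0]},{"travel":[0,0,0],"turn":[0,0,0]}]' 0.065; python3 -m inch '[{"travel":[0,0,0.01],"turn":[0,0,0]},{"travel":[0,0,0.02],"turn":[0,0,0]},{"travel":[0,0,0.03],"turn":[0,0,0]},{"travel":[0,0,0.03],"turn":[0,0,0]},{"travel":[0,0,0.04],"turn":[0,0,0]},{"travel":[0,0,0.04],"turn":[0,0,0]},{"travel":[-0.04,0,0.02],"turn":[0,0,0]},{"travel":[-0.04,0,0],"turn":[0,0,0]},{"travel":[-0.04,0,0],"turn":[0,0,0]},{"travel":[0,0,0],"turn":[0,0,0]},{"travel":[0,0,0],"turn":[0,0,0]}]'
python3 - <<'E'
from m import *
I=[]
for n in("top","scene"):
    c=arm.capture(n);W=cloud(c)
    x,y,z=W[...,0],W[...,1],W[...,2]
    m=(x>.42)&(x<.6)&(y<-.26)&(y>-.39)&(z>.05)&(z<.125)
    print(n,m.sum(),rect(W[m][:,:2]),np.percentile(z[m],[50,90,99]))
    I.append(c["frame"] if n=="scene" else c["frame"][150:350])
cv2.imwrite("pics/end.png",cv2.resize(I[1],(640,480)))
E
```

```text
t: 19.8
position: [0.5059, -0.3237, 0.0621]
ee_rot: [-179.9, 0.0, 163.8]
ft_force: [0.0, -2.1, 7.1]
finger_gap: 0.038
gripper_force: 46.1
t: 20.55
position: [0.5058, -0.3233, 0.0616]
ee_rot: [-180.0, -0.0, 163.8]
ft_force: [-0.2, -0.2, -0.3]
finger_gap: 0.0652
gripper_force: 0.0
t: 21.92
position: [0.3861, -0.3234, 0.2522]
ee_rot: [-180.0, 0.1, 163.8]
ft_force: [0.3, 0.4, 0.4]
finger_gap: 0.0651
gripper_force: 0.0
top 811 [ 503.9 -322.8   39.7   99.3   74.2] [0.10114886 0.1114606  0.11470939]
scene 725 [ 506.9 -317.4   46.   102.8   72. ] [0.08195853 0.10498745 0.10943162]
```

View pics/end.png

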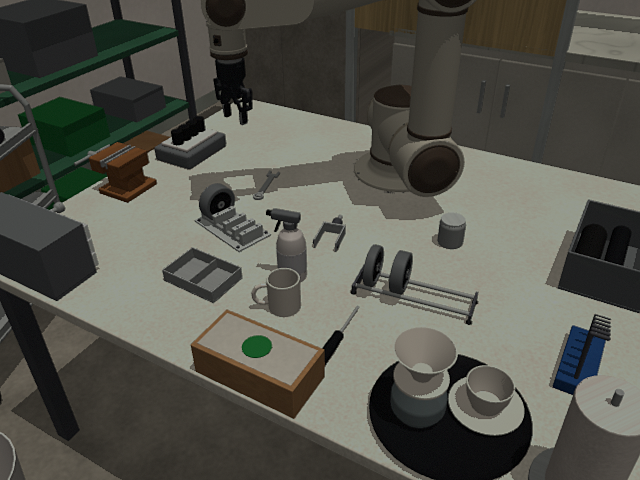

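The final view shows the wheel at (215, 201), upright in the widest slot, with its top at about 0.11 m as expected for fully down. The gripper (232, 95) is clear, and nothing else has moved. I'm handing in.

```bash
python3 -c "
from cell import arm;print(arm.finish_job())"
```

```text
the job is handed in; nothing more can be done
None
```

The lone wheel, about 38 mm wide, was rested lightly on slots 1, 2 and 3 without going in, then entered slot 4, where I left it standing fully down, released it, and handed the job in at about 22 s.

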